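Take the tab-locked cap off the air filter

TASK

Open the air filter for service: squeeze the two upright tabs of its cap together and, keeping them squeezed, turn the cap anticlockwise (seen from above) until you feel the sprung end stop, without forcing it. Then lift the cap straight off and set it down gently, upright, in the middle of the mesh pad and let go of it. Leave the tin, the steel punch and the oil can where they stand.

Things in the scene. Friction and masses are not known exactly. Their poses are not given: they have to be found in the camera images.
- filter: Fixed air filter: aluminium bowl 116 mm across on a square 116 mm foot plate. Origin at the centre of the foot's underside, z up. Its yaw varies. Two pairs of keeper jaws at its +y and -y sides, 38 to 57 mm from the axis, rise to 83 mm above the origin: keep fingertips above them.
- cap: Loose black round cap, 0.15 to 0.25 kg, 80 mm across, 22 mm high. Origin at the centre of its underside, z up, x and y along the filter's while locked. With either tab out it cannot turn: a bolt on each tab (15 to 20 mm above the origin, to 46.5 mm from the axis) sits in the keeper jaws. Squeezed, it turns anticlockwise from above. It has 1.5 mm radial play.
- lug_a: One of the cap's two bayonet lugs, part of the cap (same origin and axes): 12 mm wide, 1 to 6.5 mm above its underside, to 46.5 mm from the axis, 45 degrees clockwise of the cap's +x. Under the roof it meets a sprung end stop after 0.43 to 1.37 rad of turning, different each time, to be felt. More than 20 N on a lug forces it.
- lug_b: The opposite lug, same origin and axes as the cap. At the stop the torque about the axis jumps to about 0.36 N m and grows by 4.5 N m per rad of further turning. Both lugs are clear of the roof from 0.07 rad before the stop is touched to 0.12 rad beyond it; farther on they run under the next roof. The stop gives way, so stop turning as soon as it is felt.
- tab_a (a joint): Inward travel of the tab on the cap's +y side, m: 0 released, 0.008 pressed fully in. Sprung: 3 N to start it, 8 N to press it fully in. Its locking bolt is free of the keeper above about 0.0065.
- tab_b (a joint): The same for the tab on the cap's -y side.
- pad: Square stack of straw-coloured mesh sheets lying fixed on the bench, 152 x 159 mm, 11 mm thick. Origin at the centre of its underside.
- tin: Bystander: open metal tin of bushes, 74 mm across, 54 mm tall; origin at the centre of its underside.
- punch: Bystander: standing steel punch, 40 mm across the foot, 64 mm tall; origin at the centre of its underside.
- oiler: Bystander: green pump oil can with a spout, 64 x 102 mm, 147 mm tall; origin on its underside.
- seat (a point): Centre of the filter's flat seat, on the axis, 62 mm above filter's origin; the cap sits on it. Round it a fixed dark steel bayonet collar, 106 mm outside, 83 mm inside, its roof 8.5 to 13 mm above the seat with two opposite gaps. The cap's lugs can rise through the gaps only. The collar is set at another angle each time.
- grip (a point): Point on the cap's axis midway between its two grey upright tabs, 50 mm above cap's origin: grasp here from above, closing along the cap's y. The tabs stand at its +y and -y sides, each 24 mm wide (x), 8 mm thick, from 22 to 65 mm above the cap's origin; outer faces 62 mm apart when out, 46 mm apart when fully squeezed.
Things that resemble listed ones, but are neither listed nor needed, are in the scene too. What is shaped like the cap but turquoise or yellow is not meant.

How it is judged:
On the way, in this order (a step that is already met when the one before it is completed fails the run):
1. both tabs pressed in while the cap is turned by at least 0.3 rad in the collar (value of joint each of tab_a, tab_b above 0.005 m and angle between the x axis of cap and the x axis of filter, either way round above 0.3 rad and z of cap in the frame of filter below 0.07 m), for 0.1 s.
2. the cap lifted clear of the filter (z of cap in the frame of filter above 0.085 m), for 0.1 s.
At the end, for the whole second after the job is handed in: The cap rests upright (within 0.1 rad) and still on the mesh pad, its centre within 40 mm of the pad's centre, both tabs sprung out again (horizontal distance between cap and pad below 0.04 m and angle between cap's own z axis and vertical below 0.1 rad and z of cap in the frame of pad between 0.007 and 0.016 m and linear speed of cap below 0.02 m/s and value of joint each of tab_a, tab_b below 0.002 m); the robot touches nothing.
It fails at once if the cap's lugs were forced (more than 20 N) against the end stop or the collar (contact force between any of lug_a, lug_b and anything else above 20 N).
It fails at once if the cap was rammed onto the pad (more than 60 N) (contact force between cap and pad above 60 N).
It fails at once if the cap was dropped onto the pad (still faster than 0.4 m/s within 7 mm of it) (z of cap in the frame of pad below 0.018 m and horizontal distance between cap and pad below 0.12 m and linear speed of cap above 0.4 m/s).
It fails at once if a bystander (tin, punch or oil can) was moved by more than 30 mm (distance of any of tin, punch, oiler from where it was at the start of the episode above 0.03 m).
It also fails if it takes over 54 s, if anything falls off the work surface, if the arm or the gripper's body presses on something with over 40 N, if the wrist force passes 120 N, or if a joint passes its speed limit or range.

ROBOT

A 6-joint arm with a two-finger parallel gripper is mounted at the origin on a cart in front of the work surface, level with it; the furniture and walls round the work are solid. World frame = base frame: x ahead of the robot, y to its left, z up, the work surface at z = 0. Lengths are in m, angles in rad, forces in N, time in s.
With the tool pointing down it reaches from about 0.35 to 0.85 m from the base axis. Payload 8.1 kg.
Tool frame: the origin (TCP) lies at the very end of the fingers, on their centre line; the grasp point (between the pads) lies 19 mm behind it; x points along the fingers, y is the direction in which the jaws open and shut, and the axes are right-handed (so a half turn about x gives the same grasp; the last joint's range is limited). The gripper opens to 93 mm and grips with 3 to 60 N. Pads are 15 mm wide; open, the fingers measure 128 mm over their backs; the gripper's body (75 mm by 188 mm) begins 65 mm behind the grasp point.
Start: joints at [-1.358, 0.13, 1.488, -0, 1.523, -0.085], TCP at [0.176, -0.574, 0.219] pointing down, gripper open.
Joint ranges: [-2.96, 2.96], [-0.89, 2.26], [0.02, 2.5], [-1.34, 4.48], [0, 2.73], [-2.66, 2.66]. Speed limits (rad/s): [2.39, 2.39, 2.79, 3.14, 3.14, 3.14].

INTERFACE

Orientations are given as a rotation vector (axis times angle).
In Python, from plant import * gives the robot as it stands. The module is installed in compiled form; this text tells all that it offers.
- The arm moves only by the tool apply_moves, never from a script. Its argument "series" is a list of rows, each an object with "jaw": the gripper's target within -1 to 1 (shut at 1, half-way at 0, fully open at -1); "linear": the shift along the tool's x, y, z normalised to -1 to 1, where 1 is 0.6 m, a list of three; "roll": the turn about the tool's x normalised to -1 to 1, where 1 is 30 degrees. A call has 1 to 20 rows; each row is the pose to reach, as a shift and turn from the pose measured when the call began, along the tool's axes at that moment; what a row does not reach only later rows make up. A row lasts 1/8 s, in which the tool goes at most 62.5 mm and 10.7 degrees, less where a joint would pass 70% of its speed; a pose out of reach is approached as far as the arm can. A call with a number of a shift or a turn outside -1 to 1 is refused whole. A call with a gripper value outside its range is refused whole. The fingers move at their own pace and stop on an object; "force" is the grip in N (left out, the last holds). Time passes only in rows, so rows that repeat a pose let the fingers close. It gives the time, the measured TCP pose, the force and the opening at its end, in the units of the state.
- read_state(): the state, without advancing time (a new reading comes with each control period).
- read_camera(name): name is "scene" or "top" or "wrist"; returns a dict with "pixels" (420x560x3 uint8, blue, green, red), "intrinsics" (3x3 intrinsics, pixels), "rvec" (rotation vector, rad) and "tvec" (3), from world to camera coordinates, as OpenCV has them; the wrist camera has in their place "tool_from_camera" (4x4, takes a point from camera to tool coordinates, whose origin is the TCP and whose axes are the tool frame's). Camera axes: x right, y down, z forward; pixel columns grow to the right and rows downward; lengths in m; the calibration is good to about 2 mm. A picture is of the moment at which its call begins: read the wrist's pose just before it. There is no depth.
- close_job(): hands the job in, once; it reports no verdict.
The state is a dict: "t": time; "q": joint angles; "dq": joint speeds; "joint_torque": joint torques, N m; "tool_pos": TCP position; "orientation": TCP orientation; "force": force on the tool from outside, world axes, zero at the start; "wrist_torque": the same for the moment, N m; "opening": finger opening in m.
Only numpy, scipy, OpenCV 4.12 (cv2) and the standard library are available. Lean on these libraries where they do the work, as an engineer would, in place of code of your own. Each camera call takes 0.05 s, during which the arm holds its last target. There are 200 camera calls.

## Working session

There is one attempt and no reset: what is moved stays moved. The work goes in short steps, Python scripts to look and compute and a tool call to move; the robot and the scene stay as the last step left them, time stands still between calls to the robot, and variables do not carry over. Pictures are saved under pics/ and viewed, about 8 in all and at most 12, crops included, and the job is handed in when it is done.

Besides the shell and the picture viewer there is one more tool, called after "Request:" as name(argument=value, ...), one argument or row to a line, values as JSON. apply_moves: Moves the arm, as the interface text tells. Its arguments: {"type":"object","properties":{"series":{"type":"array"},"force":{"type":"number"}},"required":["series"]}

```bash
mkdir -p pics
cat > h.py <<'E'
from plant import *
import numpy as np, cv2
def snap(n,f):
    c=read_camera(n); cv2.imwrite('pics/'+f,c['pixels']); return c
def ray(c,uv):
    K=np.array(c['intrinsics'],float);R=cv2.Rodrigues(np.array(c['rvec'],float))[0];t=np.array(c['tvec'],float).ravel()
    d=R.T@np.linalg.inv(K)@np.array([uv[0],uv[1],1.]); return -R.T@t,d
def onz(c,uv,z):
    o,d=ray(c,uv); return o+d*(z-o[2])/d[2]
def proj(c,p):
    return cv2.projectPoints(np.array(p,float).reshape(-1,3),np.array(c['rvec'],float),np.array(c['tvec'],float),np.array(c['intrinsics'],float),None)[0].reshape(-1,2)
E
python3 - <<'E'
from h import *
import pickle
s=read_state();print({k:np.round(v,3) for k,v in s.items()})
a=snap('top','top0.png');b=snap('scene','scene0.png');pickle.dump((a,b),open('c0.pkl','wb'))
for c in(a,b):print(np.round(ray(c,(280,210)),3))
E
```

```text
{'t': np.float64(0.0), 'q': array([-1.358,  0.131,  1.489, -0.   ,  1.523, -0.085]), 'dq': array([-0.   ,  0.001,  0.001,  0.001, -0.001, -0.001]), 'joint_torque': array([-1.0000e-03, -5.5982e+01, -4.9177e+01,  7.7000e-02,  3.5000e-02,
       -0.0000e+00]), 'tool_pos': array([ 0.176, -0.573,  0.218]), 'orientation': array([ 2.062,  0.311, -2.062]), 'force': array([-0.56 , -0.995, -0.343]), 'wrist_torque': array([-0.011, -0.012,  0.028]), 'opening': np.float64(0.093)}
[[ 0.409  0.021  0.98 ]
 [ 0.217 -0.009 -0.977]]
[[-0.023  0.704  0.902]
 [ 0.518 -0.557 -0.65 ]]
```

View pics/top0.png

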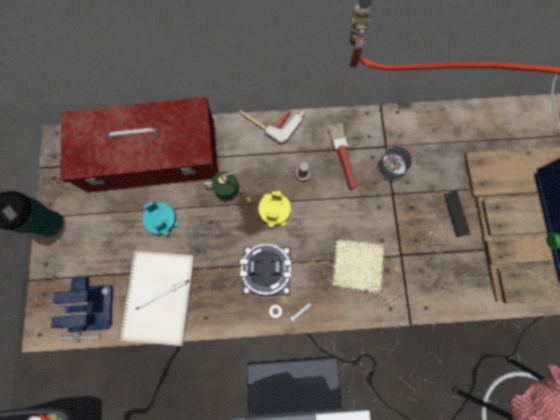

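View pics/scene0.png

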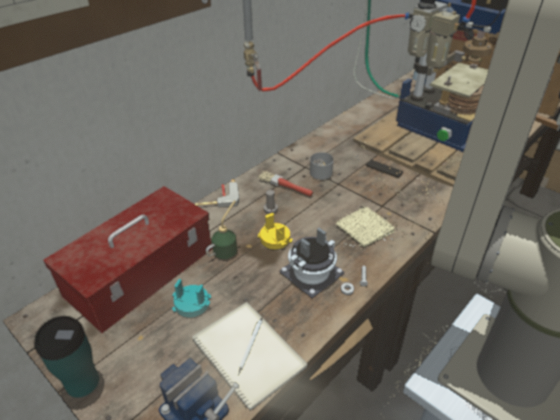

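Candidates for the cap are the black one in the filter (top 266,269), the turquoise decoy (159,218) and the yellow decoy (275,208). I choose the black one. The pad is at (358,266), the tin at (396,162), the punch at (304,172) and the oil can at (225,185).

Run:
```python
from h import *
import pickle
a,b=pickle.load(open('c0.pkl','rb'))
A=a['pixels'][230:310,226:306];B=b['pixels'][215:300,270:355]
cv2.imwrite('pics/crop.png',np.hstack([cv2.resize(A,(400,400),interpolation=3),cv2.resize(B,(400,400),interpolation=3)]))
hsv=cv2.cvtColor(a['pixels'],cv2.COLOR_BGR2HSV)
m=cv2.inRange(hsv,(18,40,120),(35,255,255));m[:230]=0;m[:,:325]=0;m[300:]=0;m[:,395:]=0
m=cv2.morphologyEx(m,cv2.MORPH_CLOSE,np.ones((5,5)))
c=max(cv2.findContours(m,0,2)[0],key=cv2.contourArea);r=cv2.minAreaRect(c);print(r)
P=np.array([onz(a,p,.011) for p in cv2.boxPoints(r)]);print(P.round(3),P.mean(0),np.linalg.norm(np.diff(P,axis=0),axis=1))
print('filter approx',onz(a,(266,269),.075))
for n,p in dict(y=(275,208),tin=(396,162),punch=(304,172)).items():print(n,onz(a,p,.03))
```

```text
((357.12939453125, 265.6944274902344), (51.83870315551758, 53.62261962890625), 4.513988018035889)
[[ 0.419 -0.094  0.011]
 [ 0.547 -0.117  0.011]
 [ 0.529 -0.244  0.011]
 [ 0.402 -0.217  0.011]] [ 0.47429777 -0.16791381  0.011     ] [0.13020785 0.1282965  0.13012939]
filter approx [0.47509137 0.0524399  0.075     ]
y [0.62601312 0.0236014  0.03      ]
tin [ 0.72646727 -0.29244998  0.03      ]
punch [ 0.71480711 -0.05550651  0.03      ]
```

View pics/crop.png

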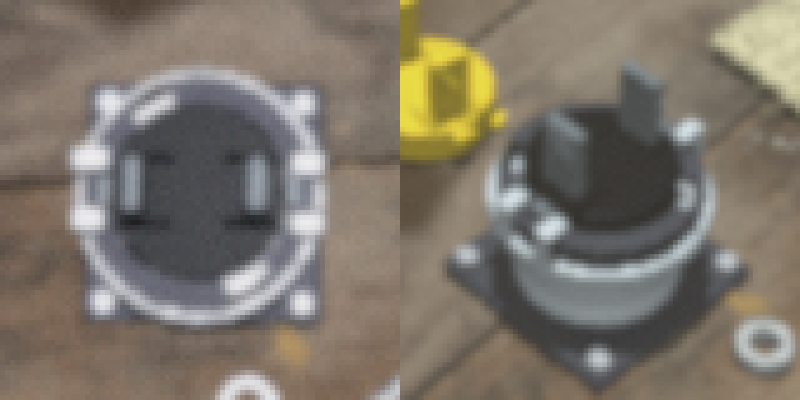

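The crop shows the black cap seated in the collar. Its grey tabs are at crop left (131,182) and (257,182), and the keeper jaws stand beside them. Next I measure the pose and plan a move to look from above.

```bash
cat >> h.py <<'E'
def T():
    s=read_state();return cv2.Rodrigues(np.array(s['orientation'],float))[0],np.array(s['tool_pos'],float),s
def lin(target):
    R,p,s=T();return R.T@(np.array(target)-p)/0.6
E
python3 - <<'E'
from h import *
import pickle
a,b=pickle.load(open('c0.pkl','rb'))
f=lambda x,y:(226+x/5-.4,230+y/5-.4)
B=[onz(a,f(*p),.012) for p in [(107,103),(302,102),(302,302),(102,302)]];print(np.round(B,4),np.mean(B,0))
J=[onz(a,f(*p),.083) for p in [(90,158),(88,217),(308,162),(308,219)]];print(np.round(J,4),np.mean(J,0))
t=[onz(a,f(*p),.127) for p in [(131,182),(257,182)]];print(np.round(t,4),np.mean(t,0))
R,p,s=T();print(R.round(3));print(lin([.475,.05,.30]))
print(np.round(read_camera('wrist')['tool_from_camera'],3))
E
```

```text
[[0.5283 0.0988 0.012 ]
 [0.5226 0.003  0.012 ]
 [0.4268 0.0094 0.012 ]
 [0.4331 0.1053 0.012 ]] [0.47768396 0.05413987 0.012     ]
[[0.4952 0.1018 0.083 ]
 [0.469  0.1038 0.083 ]
 [0.487  0.0034 0.083 ]
 [0.4617 0.0051 0.083 ]] [0.47821832 0.05353744 0.083     ]
[[0.4797 0.0807 0.127 ]
 [0.4761 0.0267 0.127 ]] [0.47789553 0.05368904 0.127     ]
[[-0.     0.293 -0.956]
 [ 0.002 -0.956 -0.293]
 [-1.    -0.002 -0.   ]]
[-0.13564071 -0.84673923 -0.78116873]
[[ 0.001 -0.278  0.96  -0.166]
 [ 1.     0.    -0.    -0.001]
 [-0.     0.96   0.278 -0.078]
 [ 0.     0.     0.     1.   ]]
```

Request:
apply_moves(
  series=[
    {"jaw":-1,"linear":[-0.03,-0.43,-0.39],"roll":0.3},
    {"jaw":-1,"linear":[-0.03,-0.43,-0.39],"roll":0.3},
    {"jaw":-1,"linear":[-0.03,-0.43,-0.39],"roll":0.3},
    {"jaw":-1,"linear":[-0.03,-0.43,-0.39],"roll":0.3},
    {"jaw":-1,"linear":[-0.03,-0.43,-0.39],"roll":0.3},
    {"jaw":-1,"linear":[-0.002,-0.852,-0.788],"roll":0.7},
    {"jaw":-1,"linear":[-0.002,-0.852,-0.788],"roll":0.7},
    {"jaw":-1,"linear":[-0.002,-0.852,-0.788],"roll":0.7},
    {"jaw":-1,"linear":[-0.002,-0.852,-0.788],"roll":0.7},
    {"jaw":-1,"linear":[-0.002,-0.852,-0.788],"roll":0.7},
    {"jaw":-1,"linear":[-0.002,-0.852,-0.788],"roll":0.7},
    {"jaw":-1,"linear":[-0.002,-0.852,-0.788],"roll":0.7},
    {"jaw":-1,"linear":[-0.002,-0.852,-0.788],"roll":0.7},
    {"jaw":-1,"linear":[-0.002,-0.852,-0.788],"roll":0.7},
  ],
)

```text
t: 1.9
tool_pos: [0.4776, 0.0536, 0.2196]
orientation: [-2.185, 0.074, 2.187]
force: [0.0, 0.2, -0.1]
opening: 0.093
```

```bash
cat >> h.py <<'E'
def wcam(f):
    R,p,s=T();c=snap('wrist',f);M=np.array(c['tool_from_camera'],float)
    Rw=R@M[:3,:3];o=R@M[:3,3]+p
    c['rvec']=cv2.Rodrigues(Rw.T)[0];c['tvec']=-Rw.T@o;return c
E
python3 - <<'E'
from h import *
import pickle
c=wcam('w1.png');pickle.dump(c,open('w1.pkl','wb'))
R,p,s=T();print(s['t'],p,R.round(3),s['q'].round(3),s['force'],s['wrist_torque'])
print(proj(c,[(.478,.0537,.062),(.478,.0537,.127),(.482,.1025,.083),(.474,.0045,.083)]))
E
```

```text
1.95 [0.47765953 0.05327884 0.21977302] [[-0.    -0.07  -0.998]
 [ 0.001 -0.998  0.07 ]
 [-1.    -0.001  0.001]] [ 4.000e-03 -1.980e-01  1.807e+00  1.000e-03  1.533e+00  1.644e+00] [ 0.09793845 -0.26456866  0.38641751] [ 0.03002646 -0.02893869 -0.03693946]
[[278.30693539 197.95015983]
 [278.40320479 217.03440965]
 [225.14095051 202.59460179]
 [331.92434748 203.93938831]]
```

View pics/w1.png

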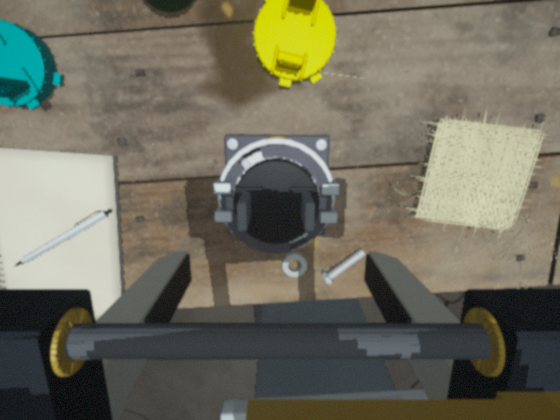

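The wrist view matches the projected jaws to within 2 px: left (223,202) and right (330,202). The pad, with its frayed edges, is centred near (478,173). A bright collar gap at (252,158) hints at where the end stop is, so I compute that angle.

Run:
```python
from h import *
import pickle
a,b=pickle.load(open('c0.pkl','rb'));c=pickle.load(open('w1.pkl','rb'))
f=lambda x,y:(226+x/5-.4,230+y/5-.4)
C=np.array([.478,.0537])
for p in [(155,108),(245,278)]:
    d=onz(a,f(*p),.07)[:2]-C;print('gap',np.linalg.norm(d),np.degrees(np.arctan2(d[1],d[0])))
d=onz(c,(252,158),.07)[:2]-C;print('w',np.linalg.norm(d),np.degrees(np.arctan2(d[1],d[0])))
print('wrist centre',[onz(c,p,.083).round(4) for p in [(223,202),(330,202)]], 'pad',onz(c,(478,173),.011).round(4), 'padtop',onz(a,(358,265.7),.011))
print(lin([.4775,.0533,.094]))
```

```text
gap 0.043499932111299544 25.0000603814954
gap 0.044060450210360785 -155.113902006648
w 0.04672235624448875 27.492439770301807
wrist centre [array([0.4827, 0.1044, 0.083 ]), array([0.476 , 0.0062, 0.083 ])] pad [ 0.479  -0.1686  0.011 ] padtop [ 0.47308816 -0.16989873  0.011     ]
[2.09621732e-01 1.95957237e-04 1.49632397e-04]
```

Request:
apply_moves(
  series=[
    {"jaw":-1,"linear":[0.06,-0.002,-0.0015],"roll":0},
    {"jaw":-1,"linear":[0.12,-0.002,-0.0015],"roll":0},
    {"jaw":-1,"linear":[0.17,-0.002,-0.0015],"roll":0},
    {"jaw":-1,"linear":[0.195,-0.002,-0.0015],"roll":0},
    {"jaw":-1,"linear":[0.209,-0.002,-0.0015],"roll":0},
    {"jaw":-1,"linear":[0.209,-0.002,-0.0015],"roll":0},
  ],
)

```text
t: 2.7
tool_pos: [0.4788, 0.0542, 0.0947]
orientation: [-2.185, 0.076, 2.185]
force: [0.6, 0.2, 0.1]
opening: 0.093
```

Request:
apply_moves(
  series=[
    {"jaw":1,"linear":[0,0,0],"roll":0},
    {"jaw":1,"linear":[0,0,0],"roll":0},
    {"jaw":1,"linear":[0,0,0],"roll":0},
    {"jaw":1,"linear":[0,0,0],"roll":0},
    {"jaw":1,"linear":[0,0,0],"roll":0},
    {"jaw":1,"linear":[0,0,0],"roll":0},
    {"jaw":1,"linear":[0,0,0],"roll":0},
    {"jaw":1,"linear":[0,0,0],"roll":0},
  ],
  force=30,
)

```text
t: 3.7
tool_pos: [0.4792, 0.0543, 0.0954]
orientation: [-2.186, 0.075, 2.184]
force: [-1.9, 0.5, 6.3]
opening: 0.0446
```

Run:
```python
from h import *
R,p,s=T();print(s['t'],p,R.round(3),s['q'].round(3),s['force'],s['wrist_torque'],s['opening'])
```

```text
3.7 [0.47918568 0.05432428 0.09544846] [[ 0.001 -0.07  -0.998]
 [ 0.001 -0.998  0.07 ]
 [-1.    -0.001 -0.001]] [ 6.000e-03 -9.600e-02  1.948e+00  1.000e-03  1.289e+00  1.646e+00] [-1.94984676  0.48851578  6.25967294] [ 0.05366523  0.33159232 -0.01753088] 0.04460122001745891
```

Request:
apply_moves(
  series=[
    {"jaw":1,"linear":[0,0,0],"roll":-0.1},
    {"jaw":1,"linear":[0,0,0],"roll":-0.2},
    {"jaw":1,"linear":[0,0,0],"roll":-0.3},
    {"jaw":1,"linear":[0,0,0],"roll":-0.4},
    {"jaw":1,"linear":[0,0,0],"roll":-0.5},
    {"jaw":1,"linear":[0,0,0],"roll":-0.6},
    {"jaw":1,"linear":[0,0,0],"roll":-0.7},
    {"jaw":1,"linear":[0,0,0],"roll":-0.7},
  ],
)

```text
t: 4.7
tool_pos: [0.4793, 0.0543, 0.0955]
orientation: [2.064, 0.309, -2.062]
force: [0.3, -0.6, 1.5]
opening: 0.0448
```

```bash
cat >> h.py <<'E'
def rep():
    R,p,s=T();y=R[:,1];print('t',s['t'],p.round(4),'yaw',round(float(np.arctan2(-y[0]*.998+y[1]*.07*0,-y[1])),3),'turned',round(float(np.arctan2(y[0]*1,-y[1])+.07),3),'F',s['force'].round(2),'M',s['wrist_torque'].round(3),'jt6',s['joint_torque'][5].round(3),'q6',s['q'][5].round(3),'open',round(float(s['opening']),4))
E
python3 -c "from h import *;rep()"
```

```text
t 4.7 [0.4793 0.0543 0.0955] yaw -0.295 turned 0.366 F [ 0.27 -0.6   1.46] M [0.014 0.039 0.028] jt6 -0.524 q6 1.28 open 0.0448
```

Request:
apply_moves(
  series=[
    {"jaw":1,"linear":[0,0,0],"roll":-0.1},
    {"jaw":1,"linear":[0,0,0],"roll":-0.2},
    {"jaw":1,"linear":[0,0,0],"roll":-0.2},
  ],
)

```text
t: 5.08
tool_pos: [0.4793, 0.0543, 0.0955]
orientation: [2.003, 0.406, -2.001]
force: [0.1, 0.2, 1.5]
opening: 0.0441
```

```bash
python3 -c "
from h import *;rep();c=wcam('w2.png');cv2.imwrite('pics/w2c.png',cv2.resize(c['pixels'][60:300,130:430],(750,600),interpolation=3))"
```

```text
t 5.075 [0.4793 0.0543 0.0955] yaw -0.399 turned 0.469 F [0.13 0.24 1.51] M [0.023 0.05  0.034] jt6 -0.515 q6 1.177 open 0.0441
```

View pics/w2c.png

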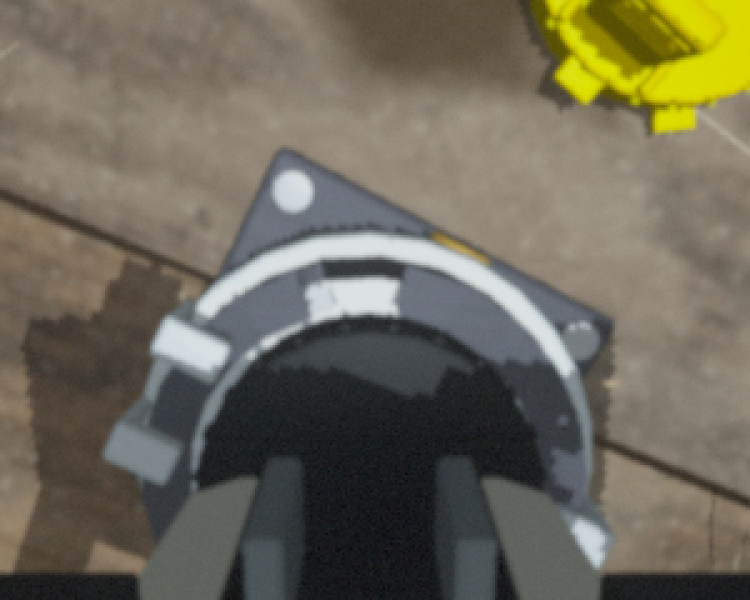

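The view shows both tabs held, at crop (275,530) and (465,530), and the cap turning with the gripper. The collar gap at (350,290) is still well ahead of the lug, so I continue.

Request:
apply_moves(
  series=[
    {"jaw":1,"linear":[0,0,0],"roll":-0.1},
    {"jaw":1,"linear":[0,0,0],"roll":-0.2},
    {"jaw":1,"linear":[0,0,0],"roll":-0.3},
    {"jaw":1,"linear":[0,0,0],"roll":-0.4},
    {"jaw":1,"linear":[0,0,0],"roll":-0.4},
  ],
)

```text
t: 5.75
tool_pos: [0.4791, 0.0545, 0.0955]
orientation: [1.876, 0.588, -1.875]
force: [-1.5, 2.0, 1.9]
opening: 0.0442
```

```bash
python3 -c "from h import *;rep()"
```

```text
t 5.75 [0.4791 0.0545 0.0955] yaw -0.606 turned 0.677 F [-1.52  2.01  1.88] M [0.194 0.219 0.052] jt6 -0.503 q6 0.969 open 0.0442
```

Request:
apply_moves(
  series=[
    {"jaw":1,"linear":[0,0,0],"roll":-0.1},
    {"jaw":1,"linear":[0,0,0],"roll":-0.2},
    {"jaw":1,"linear":[0,0,0],"roll":-0.3},
    {"jaw":1,"linear":[0,0,0],"roll":-0.4},
    {"jaw":1,"linear":[0,0,0],"roll":-0.4},
  ],
)

```text
t: 6.38
tool_pos: [0.479, 0.0547, 0.0955]
orientation: [1.742, 0.752, -1.741]
force: [-1.8, 1.7, 2.9]
opening: 0.044
```

```bash
python3 -c "from h import *;rep()"
```

```text
t 6.375 [0.479  0.0547 0.0955] yaw -0.813 turned 0.884 F [-1.77  1.69  2.91] M [0.297 0.345 0.072] jt6 -0.523 q6 0.762 open 0.044
```

Request:
apply_moves(
  series=[
    {"jaw":1,"linear":[0,0,0],"roll":-0.1},
    {"jaw":1,"linear":[0,0,0],"roll":-0.2},
    {"jaw":1,"linear":[0,0,0],"roll":-0.3},
    {"jaw":1,"linear":[0,0,0],"roll":-0.3},
  ],
)

```text
t: 6.88
tool_pos: [0.4788, 0.0548, 0.0955]
orientation: [1.638, 0.863, -1.637]
force: [-1.8, 1.6, 2.2]
opening: 0.0443
```

```bash
python3 -c "from h import *;rep()"
```

```text
t 6.875 [0.4788 0.0548 0.0955] yaw -0.968 turned 1.039 F [-1.79  1.58  2.16] M [0.357 0.434 0.025] jt6 -0.53 q6 0.607 open 0.0443
```

Now finer steps.

Request:
apply_moves(
  series=[
    {"jaw":1,"linear":[0,0,0],"roll":-0.07},
    {"jaw":1,"linear":[0,0,0],"roll":-0.14},
    {"jaw":1,"linear":[0,0,0],"roll":-0.14},
  ],
)

```text
t: 7.25
tool_pos: [0.4787, 0.0548, 0.0955]
orientation: [1.588, 0.913, -1.587]
force: [-2.4, 2.2, 4.5]
opening: 0.0447
```

```bash
python3 -c "from h import *;rep()"
```

```text
t 7.25 [0.4787 0.0548 0.0955] yaw -1.042 turned 1.113 F [-2.39  2.19  4.47] M [0.312 0.422 0.011] jt6 -0.413 q6 0.534 open 0.0447
```

Request:
apply_moves(
  series=[
    {"jaw":1,"linear":[0,0,0],"roll":-0.05},
    {"jaw":1,"linear":[0,0,0],"roll":-0.1},
    {"jaw":1,"linear":[0,0,0],"roll":-0.1},
  ],
)

```text
t: 7.62
tool_pos: [0.4787, 0.0549, 0.0955]
orientation: [1.551, 0.948, -1.55]
force: [-2.8, 2.2, 4.0]
opening: 0.0447
```

```bash
python3 -c "from h import *;rep()"
```

```text
t 7.625 [0.4787 0.0549 0.0955] yaw -1.095 turned 1.165 F [-2.78  2.17  3.97] M [ 0.286  0.468 -0.091] jt6 -0.35 q6 0.481 open 0.0447
```

Request:
apply_moves(
  series=[
    {"jaw":1,"linear":[0,0,0],"roll":-0.05},
    {"jaw":1,"linear":[0,0,0],"roll":-0.05},
  ],
)

```text
t: 7.88
tool_pos: [0.4787, 0.0549, 0.0955]
orientation: [1.533, 0.965, -1.531]
force: [-2.7, 3.0, 4.4]
opening: 0.0447
```

```bash
python3 -c "
from h import *;rep();c=wcam('w3.png');cv2.imwrite('pics/w3c.png',cv2.resize(c['pixels'][60:300,130:430],(750,600),interpolation=3))"
```

```text
t 7.875 [0.4787 0.0549 0.0955] yaw -1.121 turned 1.192 F [-2.67  2.97  4.4 ] M [ 0.346  0.444 -0.064] jt6 -0.343 q6 0.454 open 0.0447
```

View pics/w3c.png

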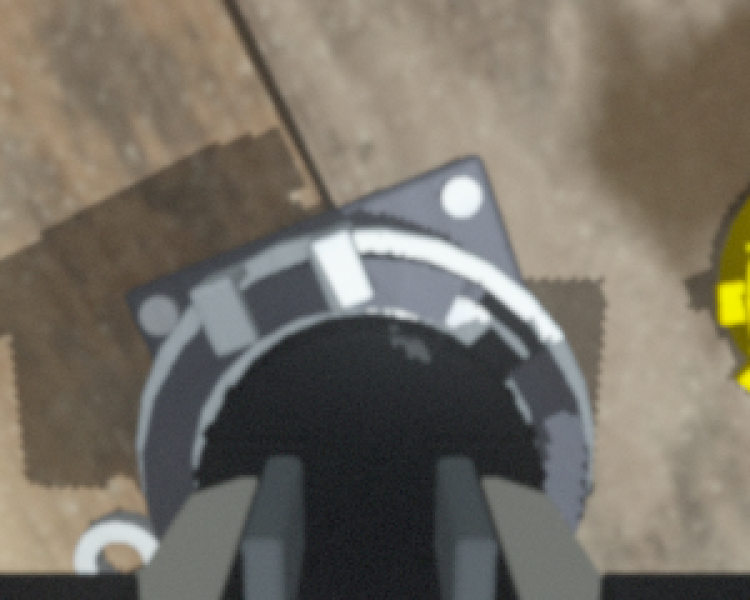

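The black lug is now visible in the gap at (505,335), with a small bright remainder at (465,318) before the stop. I go on in small steps.

Request:
apply_moves(
  series=[
    {"jaw":1,"linear":[0,0,0],"roll":-0.06},
    {"jaw":1,"linear":[0,0,0],"roll":-0.06},
  ],
)

```text
t: 8.18
tool_pos: [0.4786, 0.0549, 0.0955]
orientation: [1.51, 0.984, -1.509]
force: [-2.7, 2.3, 3.8]
opening: 0.0442
```

```bash
python3 -c "from h import *;rep()"
```

```text
t 8.175 [0.4786 0.0549 0.0955] yaw -1.153 turned 1.224 F [-2.67  2.34  3.76] M [ 0.353  0.557 -0.024] jt6 -0.385 q6 0.422 open 0.0442
```

Request:
apply_moves(
  series=[
    {"jaw":1,"linear":[0,0,0],"roll":-0.06},
    {"jaw":1,"linear":[0,0,0],"roll":-0.06},
  ],
)

```text
t: 8.43
tool_pos: [0.4786, 0.0549, 0.0955]
orientation: [1.488, 1.004, -1.487]
force: [-3.1, 2.0, 4.1]
opening: 0.0442
```

```bash
python3 -c "from h import *;rep()"
```

```text
t 8.425 [0.4786 0.0549 0.0955] yaw -1.185 turned 1.256 F [-3.06  2.04  4.07] M [ 0.396  0.538 -0.122] jt6 -0.447 q6 0.39 open 0.0442
```

Request:
apply_moves(
  series=[
    {"jaw":1,"linear":[0,0,0],"roll":-0.05},
    {"jaw":1,"linear":[0,0,0],"roll":-0.05},
  ],
)

```text
t: 8.68
tool_pos: [0.4784, 0.0552, 0.0954]
orientation: [1.469, 1.021, -1.467]
force: [-4.0, 4.3, 4.8]
opening: 0.0441
```

```bash
python3 -c "from h import *;rep()"
```

```text
t 8.675 [0.4784 0.0552 0.0954] yaw -1.213 turned 1.283 F [-3.96  4.3   4.85] M [ 0.585  0.713 -0.33 ] jt6 -0.584 q6 0.363 open 0.0441
```

The torque jumped to -0.33 N m at 1.283 rad, which agrees with the stop predicted from the gap at about 1.27. I check the lug in the gap before lifting.

```bash
python3 -c "
from h import *;rep();c=wcam('w4.png');cv2.imwrite('pics/w4c.png',cv2.resize(c['pixels'][130:240,250:390],(760,600),interpolation=3))"
```

```text
t 8.675 [0.4784 0.0552 0.0954] yaw -1.213 turned 1.283 F [-3.96  4.3   4.85] M [ 0.585  0.713 -0.33 ] jt6 -0.584 q6 0.363 open 0.0441
```

View pics/w4c.png

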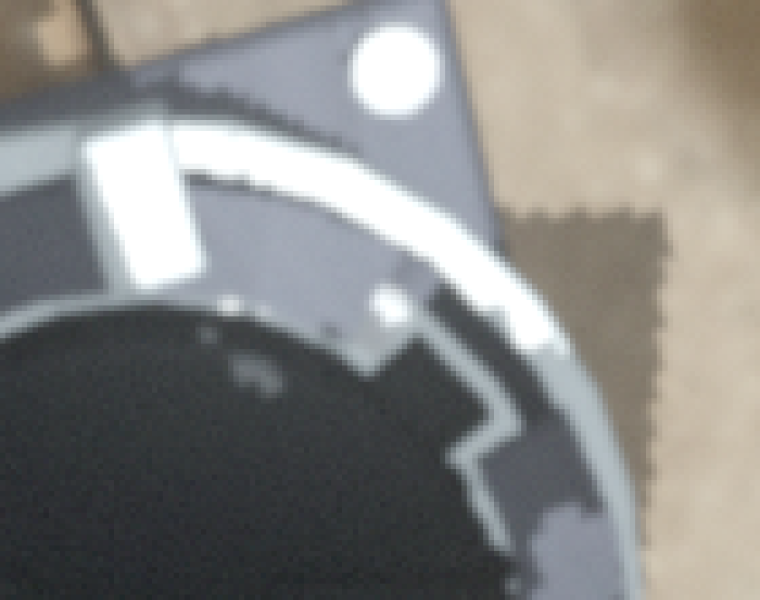

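The lug sits inside the gap at (450,390) with clearance on both sides and touches the stop pin at (390,305). I lift straight up.

Request:
apply_moves(
  series=[
    {"jaw":1,"linear":[-0.005,0,0],"roll":0},
    {"jaw":1,"linear":[-0.01,0,0],"roll":0},
    {"jaw":1,"linear":[-0.015,0,0],"roll":0},
    {"jaw":1,"linear":[-0.015,0,0],"roll":0},
  ],
)

```text
t: 9.22
tool_pos: [0.4788, 0.055, 0.1049]
orientation: [1.469, 1.02, -1.467]
force: [-1.0, 0.5, -2.2]
opening: 0.0442
```

```bash
python3 -c "from h import *;rep()"
```

```text
t 9.225 [0.4788 0.055  0.1049] yaw -1.213 turned 1.283 F [-1.01  0.54 -2.2 ] M [ 0.171  0.042 -0.027] jt6 -0.01 q6 0.363 open 0.0442
```

Request:
apply_moves(
  series=[
    {"jaw":1,"linear":[-0.02,0,0],"roll":0},
    {"jaw":1,"linear":[-0.05,0,0],"roll":0},
    {"jaw":1,"linear":[-0.09,0,0],"roll":0},
    {"jaw":1,"linear":[-0.13,0,0],"roll":0},
    {"jaw":1,"linear":[-0.16,0,0],"roll":0},
    {"jaw":1,"linear":[-0.16,0,0],"roll":0},
  ],
)

```text
t: 9.98
tool_pos: [0.4802, 0.0547, 0.2033]
orientation: [1.471, 1.018, -1.463]
force: [-0.1, 0.5, -1.8]
opening: 0.0442
```

```bash
python3 -c "
from h import *;rep()
print('to pad',lin([.476,-.169,.20]),lin([.476,-.169,.0455]))
c=wcam('w5.png')"
```

```text
t 9.975 [0.4802 0.0547 0.2033] yaw -1.213 turned 1.283 F [-0.1   0.46 -1.75] M [-0.019 -0.07   0.04 ] jt6 -0.001 q6 0.363 open 0.0442
to pad [0.00463992 0.1239288  0.35173165] [0.26213727 0.12316324 0.35261382]
```

View pics/w5.png

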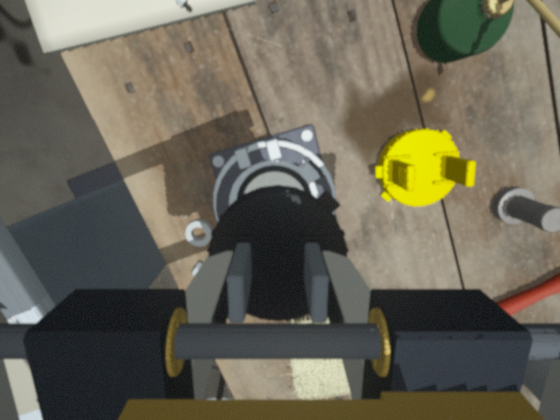

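The cap is held level, with its rim at (278,250), and is clear of the filter. I move it to the pad.

Request:
apply_moves(
  series=[
    {"jaw":1,"linear":[0.004,0.02,0.06],"roll":0},
    {"jaw":1,"linear":[0.004,0.05,0.14],"roll":0},
    {"jaw":1,"linear":[0.004,0.08,0.22],"roll":0},
    {"jaw":1,"linear":[0.004,0.1,0.29],"roll":0},
    {"jaw":1,"linear":[0.004,0.118,0.335],"roll":0},
    {"jaw":1,"linear":[0.004,0.124,0.352],"roll":0},
    {"jaw":1,"linear":[0.004,0.124,0.352],"roll":0},
    {"jaw":1,"linear":[0.06,0.124,0.352],"roll":0},
    {"jaw":1,"linear":[0.12,0.124,0.352],"roll":0},
    {"jaw":1,"linear":[0.18,0.124,0.352],"roll":0},
    {"jaw":1,"linear":[0.22,0.124,0.352],"roll":0},
    {"jaw":1,"linear":[0.235,0.124,0.352],"roll":0},
    {"jaw":1,"linear":[0.235,0.124,0.352],"roll":0},
  ],
)

```text
t: 11.65
tool_pos: [0.4752, -0.168, 0.06]
orientation: [1.469, 1.021, -1.465]
force: [-0.6, -0.0, -1.3]
opening: 0.0446
```

```bash
python3 -c "
from h import *;rep()
print(lin([.476,-.169,.0444]))
c=snap('top','top1.png');d=snap('scene','scene1.png');cv2.imwrite('pics/chk.png',np.hstack([cv2.resize(c['pixels'][215:315,305:405],(400,400)),cv2.resize(d['pixels'][170:270,310:410],(400,400))]))"
```

```text
t 11.65 [ 0.4752 -0.168   0.06  ] yaw -1.214 turned 1.284 F [-0.63 -0.02 -1.3 ] M [-0.014 -0.121 -0.014] jt6 0.011 q6 -0.088 open 0.0446
[0.02601876 0.00182883 0.00124835]
```

View pics/chk.png

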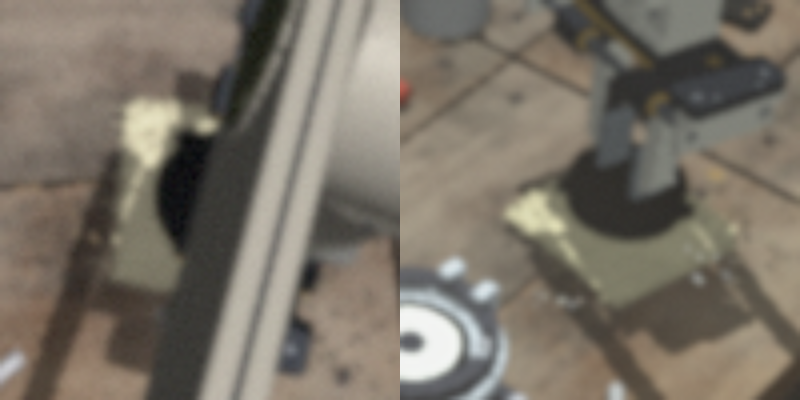

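The cap hovers upright over the middle of the pad (right half, around 628,190). I lower it slowly.

Request:
apply_moves(
  series=[
    {"jaw":1,"linear":[0.006,0,0],"roll":0},
    {"jaw":1,"linear":[0.012,0,0],"roll":0},
    {"jaw":1,"linear":[0.018,0,0],"roll":0},
    {"jaw":1,"linear":[0.022,0,0],"roll":0},
    {"jaw":1,"linear":[0.024,0,0],"roll":0},
    {"jaw":1,"linear":[0.024,0,0],"roll":0},
  ],
)

```text
t: 12.5
tool_pos: [0.4762, -0.1688, 0.0469]
orientation: [1.47, 1.018, -1.464]
force: [-0.3, 0.8, -1.5]
opening: 0.044
```

```bash
python3 -c "from h import *;rep()"
```

```text
t 12.5 [ 0.4762 -0.1688  0.0469] yaw -1.213 turned 1.284 F [-0.33  0.75 -1.5 ] M [-0.098 -0.096 -0.024] jt6 0.0 q6 -0.088 open 0.044
```

Request:
apply_moves(
  series=[
    {"jaw":1,"linear":[0.002,0,0],"roll":0},
    {"jaw":1,"linear":[0.004,0,0],"roll":0},
    {"jaw":1,"linear":[0.005,0,0],"roll":0},
    {"jaw":1,"linear":[0.005,0,0],"roll":0},
  ],
)

```text
t: 13.0
tool_pos: [0.4765, -0.1688, 0.0447]
orientation: [1.47, 1.018, -1.464]
force: [-3.8, 2.6, 5.5]
opening: 0.0444
```

```bash
python3 -c "from h import *;rep()"
```

```text
t 13.0 [ 0.4765 -0.1688  0.0447] yaw -1.213 turned 1.284 F [-3.79  2.6   5.53] M [ 0.345  0.745 -0.041] jt6 -0.008 q6 -0.088 open 0.0444
```

Request:
apply_moves(
  series=[
    {"jaw":-0.1,"linear":[0,0,0],"roll":0},
    {"jaw":-0.2,"linear":[0,0,0],"roll":0},
    {"jaw":-0.3,"linear":[0,0,0],"roll":0},
    {"jaw":-0.4,"linear":[0,0,0],"roll":0},
    {"jaw":-0.6,"linear":[0,0,0],"roll":0},
    {"jaw":-1,"linear":[0,0,0],"roll":0},
    {"jaw":-1,"linear":[0,0,0],"roll":0},
    {"jaw":-1,"linear":[0,0,0],"roll":0},
  ],
)

```text
t: 14.0
tool_pos: [0.4765, -0.1688, 0.0448]
orientation: [1.47, 1.018, -1.464]
force: [-0.7, 0.1, -0.3]
opening: 0.0927
```

Request:
apply_moves(
  series=[
    {"jaw":-1,"linear":[-0.03,0,0],"roll":0},
    {"jaw":-1,"linear":[-0.1,0,0],"roll":0},
    {"jaw":-1,"linear":[-0.2,0,0],"roll":0},
    {"jaw":-1,"linear":[-0.3,0,0],"roll":0},
    {"jaw":-1,"linear":[-0.3,0,0],"roll":0},
    {"jaw":-1,"linear":[-0.3,0,0],"roll":0},
  ],
)

```text
t: 14.75
tool_pos: [0.476, -0.1692, 0.2256]
orientation: [1.471, 1.017, -1.463]
force: [-0.7, -1.1, -0.2]
opening: 0.0928
```

```bash
python3 -c "
from h import *;rep();c=wcam('w6.png');d=snap('scene','scene2.png')
K=lambda p:proj(c,p)
print(K([(.476,-.169,.011),(.476,-.169,.033)]))
cv2.imwrite('pics/fin.png',np.hstack([cv2.resize(c['pixels'][60:320,150:410],(400,400)),cv2.resize(d['pixels'][170:270,310:410],(400,400))]))"
```

```text
t 14.75 [ 0.476  -0.1692  0.2256] yaw -1.213 turned 1.284 F [-0.7  -1.07 -0.2 ] M [-0.081 -0.083  0.004] jt6 0.002 q6 -0.088 open 0.0928
[[276.46385064 187.68585453]
 [276.4865709  191.77488519]]
```

View pics/fin.png

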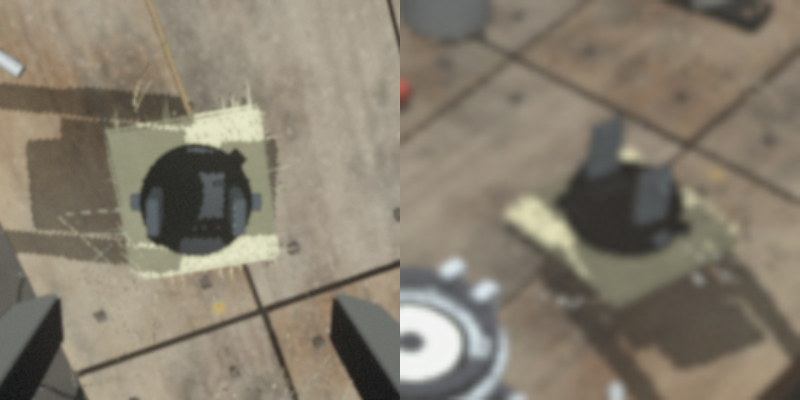

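The cap lies flat and centred on the pad: its centre is at (196,200) in the left half and the pad's at (195,195). Both tabs are out, with their bolts protruding at (135,202) and (257,202), and the gripper is clear.

```bash
python3 -c "from h import *;print(close_job())"
```

```text
the job is handed in; nothing more can be done
None
```

The cap is off the filter and standing upright in the middle of the mesh pad, released. I handed the job in at about 15 s of the 54 s allowed; the hand-in reports no verdict.

- **Turning:** I squeezed both tabs at 30 N (opening 44–45 mm) and turned the cap anticlockwise by 1.28 rad. I stopped when the torque jumped to 0.33 N m. This agreed with the gap seen in the images, which put the stop at about 1.27 rad, and a close-up showed the lug clear inside the gap.
- **Lifting and placing:** The cap lifted freely, with only its weight of about 2 N on the wrist. It touched down on the pad at about 5.5 N and I released it there.
- **Last checks:** The final picture shows the cap flat, within a few mm of the pad's centre, with both tabs sprung out and the gripper well above it. I passed well clear of the tin, punch and oil can, but did not re-measure their positions at the end.
- **Disagreement:** The pad measured about 130 mm across instead of the 152 x 159 mm given. I put this down to its frayed edges. The two views of its centre differed by 6 mm, against the 40 mm allowed.

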